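Feel for the hidden release groove and eject the jar tray

TASK

The jar tray of the white bench sample store is shut, and its release is a black key hidden in a groove somewhere along the black rear edge of the store, facing away from you. Feel along the back of that edge with a fingertip to find the groove, then press the key inside it fully home, towards the front of the store, so that the tray comes out at the front, and take your hand away. Touch neither the tray nor its jars, and leave the bottles, the small beaker and the tall tube on the table standing where they are.

Things in the scene. Friction and masses are not known exactly. Their poses are not given: they have to be found in the camera images.
- store: white bench sample store, fixed, 180 mm deep (x), 228 mm wide (y), 85 mm high; origin at the centre of its underside, +x to its rear (away from the robot at yaw 0), z up. Its open front (x = -90 mm) shows the blue-fronted tray with orange-capped jars. 80 mm behind it are free; shut fingers pointing straight down there, tips some 45 mm above the table, can slide along the rear edge
- rear_edge (a point): middle of the rear edge's upper rim, axes as the store's. The edge is a row of four black segments, each 52 mm wide, centred at y = -78, -26, 26 and 78 mm from here; their upright rear faces are flush at x = 0 and reach from near the table up to this height (85 mm). The 10 mm white side walls at both ends are flush too. Three segments are plain; one, which differs each time, has the release groove in its rear face
- rear_floor (a point): point on the table straight below rear_edge, axes as the store's. The groove: 42 mm wide (the key 40), centred on its segment, open to the rear and at the top, floor 32 mm above the table. The black release key (34 to 83 mm above the table) is its back wall: its face lies 8 mm in from the flush faces (x = -8 mm) when not pressed, 16 mm in when fully home
- release_key (a joint): travel of the hidden release key, 0 = not pressed, 0.008 m = fully home; it slides towards the store's front (-x of store), takes about 4 N (up to 8), ends at a firm stop, and stays where it is left
- tray (a joint): how far the jar tray has come out at the front, 0 = shut, 0.032 m = out; the key drives it, 4 mm for each mm of key travel
- dropper_left: white dropper bottle, 50 mm across, 100 mm high, loose, on the left half of the table; origin at the centre of its foot; leave it
- dropper_right: white dropper bottle, 50 mm across, 100 mm high, loose, to the right of the store; origin at the centre of its foot; leave it
- tall_tube: tall sample tube with purple cap, 34 mm across, 156 mm high, loose, behind the wire tube rack; origin at the centre of its foot; leave it
- hdpe_bottle: large white bottle, 81 mm across, 189 mm high, loose, on the left half of the table; origin at the centre of its foot; leave it
- beaker_small: glass beaker, 76 mm across, 85 mm high, loose, on the left half of the table; origin at the centre of its foot; leave it
- jar0: small clear jar with orange cap, 41 mm across, 53 mm high, loose, standing in the tray just behind its blue front, right one of three; origin at the centre of its foot; it rides out with the tray, do not touch it
- jar1: small clear jar with orange cap, 41 mm across, 53 mm high, loose, standing in the tray just behind its blue front, middle one of three; origin at the centre of its foot; it rides out with the tray, do not touch it
- jar2: small clear jar with orange cap, 41 mm across, 53 mm high, loose, standing in the tray just behind its blue front, left one of three; origin at the centre of its foot; it rides out with the tray, do not touch it
Not all that is in view belongs to the job. What is shaped like the tall_tube but orange or pink is not meant.

How it is judged:
By the outcome, as a careful person would: the job done as asked, in the order asked, and still so for the second after the job is handed in, with the robot touching nothing.
It also fails if it takes over 54 s, if anything falls off the work surface, if the arm or the gripper's body presses on something with over 40 N, if the wrist force passes 120 N, or if a joint passes its speed limit or range.

ROBOT

A 6-joint arm with a two-finger parallel gripper is mounted at the origin on a cart in front of the work surface, level with it; the furniture and walls round the work are solid. World frame = base frame: x ahead of the robot, y to its left, z up, the work surface at z = 0. Lengths are in m, angles in rad, forces in N, time in s.
With the tool pointing down it reaches from about 0.375 to 0.9 m from the base axis. Payload 3.1 kg.
Tool frame: the origin (TCP) lies midway between the tips of the shut fingers; the grasp point (between the pads) lies 19 mm behind it (manip.tcp_to_grasp is the distance from the TCP to the grasp point, in m); z points along the fingers, y is the line along which they close (so a half turn about z gives the same grasp; the last joint's range is limited). The gripper opens to 85 mm and grips with 20 to 120 N. Pads are 22 mm wide; open, the fingers measure 114 mm over their backs; the gripper's body (76 mm by 85 mm) begins 54 mm behind the grasp point. The pads swing forward as they close: fully open they stand 13 mm farther back than shut.
Start: joints at [-1.442, 0.527, 1.433, -0, 1.181, -0.178], TCP at [0.189, -0.596, 0.231] pointing down, gripper open.
Joint ranges: [-3.08, 3.08], [-0.75, 2.2], [0.22, 2.44], [-1.43, 4.57], [0, 2.65], [-2.85, 2.85]. Speed limits (rad/s): [2.79, 2.79, 3.14, 3.14, 3.14, 3.14].

INTERFACE

Orientations are given as a unit quaternion [x, y, z, w].
In Python, from station import manip gives the robot as it stands. The module is installed in compiled form; this text tells all that it offers.
- The arm moves only by the shell command python3 -m crank 'ROWS' [OPENING] [FORCE]. ROWS is JSON, a list of rows, each a list of 2 entries, a list of its own where there are three numbers: the shift along the tool's x, y, z in cm, then the turn about the tool's z in degrees. In form: [[[x, y, z], spin], ...]. A call has 1 to 10 rows; each row is the pose to reach, as a shift and turn from the pose commanded when the call began, along the tool's axes at that moment; what a row does not reach only later rows make up. A row lasts 1/10 s, in which the tool goes at most 50 mm and 8.59 degrees, less where a joint would pass 70% of its speed; a pose out of reach is approached as far as the arm can. A call with a gripper value outside its range is refused whole. OPENING is the finger opening in cm, from 0 to 8.54, set as the call begins (- or left out, the last holds). The fingers move at their own pace and stop on an object; FORCE is the grip in N (left out, the last holds). Time passes only in rows, so rows that repeat a pose let the fingers close. It gives the time, the measured TCP pose, the force and the opening at its end, in the units of the state.
- manip.sense(): the state, without advancing time (a new reading comes with each control period).
- manip.snapshot(name): name is "scene" or "top" or "wrist"; returns the picture (384x512x3 uint8, red, green, blue); there is no depth.
- manip.camera_params(name): a dict with "fx", "fy", "cx", "cy" (pixels), "k1" (the pictures are not rectified: a ray, as slopes to the right and down, at radius r is drawn at 1 + k1 r^2 times it, then the intrinsics apply), "pose" (4x4, takes a point from camera to world coordinates). Camera axes: x right, y up, looking along -z (the intrinsics and any distortion apply to the point x, -y, -z); pixel columns grow to the right and rows downward; lengths in m; the calibration is good to about 2 mm. A picture is of the moment at which its call begins: read the wrist's pose just before it. camera_params takes no time and is no camera call; for the wrist camera it gives the pose at the moment of the call.
- manip.sign_off(): hands the job in, once; it reports no verdict.
The state is a dict: "t": time; "q": joint angles; "qd": joint speeds; "tau": joint torques, N m; "tcp_pos": TCP position; "tool_rot": TCP orientation; "force": force on the tool from outside, world axes, zero at the start; "ft_torque": the same for the moment, N m; "finger_gap": opening from 0.0 (shut) to 1.0 (fully open).
Only numpy, scipy, OpenCV 4.12 (cv2) and the standard library are available. Lean on these libraries where they do the work, as an engineer would, in place of code of your own. Each camera call takes 0.05 s, during which the arm holds its last target. There are 200 camera calls.

## Working session

There is one attempt and no reset: what is moved stays moved. The work goes in short steps, Python scripts to look and compute and a shell command to move; the robot and the scene stay as the last step left them, time stands still between calls to the robot, and variables do not carry over. Pictures are saved under pics/ and viewed, on a budget of 10 in all, crops included, one or two more only if the job needs it, and the job is handed in when it is done.

```bash
mkdir -p pics; python3 - <<'E'
from station import manip
import cv2,json
for n in ("scene","top"):
    cv2.imwrite(f"pics/{n}0.png",manip.snapshot(n)[:,:,::-1])
    p=manip.camera_params(n);print(n,{k:(v if not hasattr(v,'tolist') else v.tolist()) for k,v in p.items()})
print(manip.sense())
E
```

```text
scene {'fx': 399.52665793321245, 'fy': 399.52665793321245, 'cx': 260.20097818098935, 'cy': 193.38886392918326, 'k1': -0.1010318679597298, 'pose': [[-0.624430622070098, 0.5115158943476673, -0.5902862763531407, -0.26259334712554766], [-0.7810572790408526, -0.41471594717929167, 0.466862088857601, 0.5275505587363547], [-0.0059937532857139144, 0.752570377429838, 0.6584845495048923, 0.9058148752041177], [0.0, 0.0, 0.0, 1.0]]}
top {'fx': 456.6130764422898, 'fy': 456.6130764422898, 'cx': 259.58926507211766, 'cy': 197.59950935813512, 'k1': -0.11689095436301378, 'pose': [[0.020818013966531, 0.9982607692637703, -0.05515475358837642, 0.3976482330599076], [-0.9997670388248052, 0.02047151158295201, -0.0068399775576526885, -0.06430596584934672], [-0.0056989800815099925, 0.05528429942048887, 0.998454389475862, 1.6043159962299693], [0.0, 0.0, 0.0, 1.0]]}
{'t': 0.1, 'q': array([-1.44251394e+00,  5.28385026e-01,  1.43376298e+00, -3.00697803e-05,
        1.18143100e+00, -1.78478678e-01]), 'qd': array([-0.00036692, -0.00134554, -0.00202727,  0.00108743,  0.00013181,
        0.0015456 ]), 'tau': array([-2.58423788e-04, -4.43306029e+01, -1.78585982e+01, -2.45389601e-04,
        3.86364263e-03, -4.81742006e-06]), 'tcp_pos': array([ 0.18868142, -0.5951599 ,  0.23042778]), 'tool_rot': array([ 9.88258887e-01,  1.52785423e-01,  1.10247974e-05, -9.93212725e-04]), 'force': array([-0.51365105, -1.07609395, -0.94981978]), 'ft_torque': array([ 0.03871847, -0.03632325, -0.02846985]), 'finger_gap': 1.0000712882247722}
```

View pics/scene0.png

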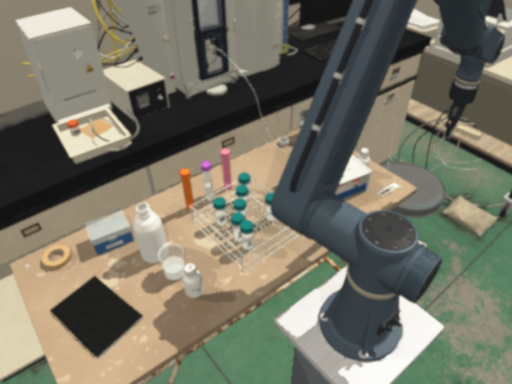

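View pics/top0.png

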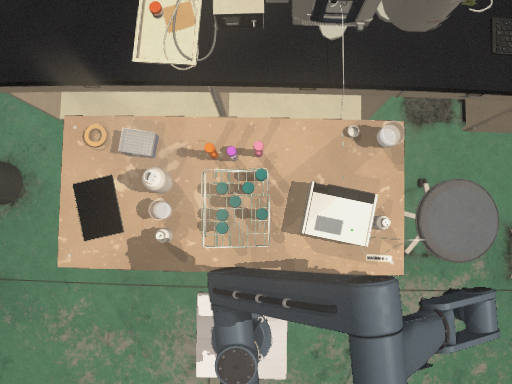

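The top view shows the store at about (340,213), with its black rear edge running from (311,183) to (377,193). The right dropper is at (384,223), a small vial at (352,131) and a beaker at (388,135), both behind the store. The only other black object, the mat at (98,208), is not the store. I'll check with a close crop.

```bash
cat > h.py <<'E'
import numpy as np,cv2
from station import manip
def px2w(cam,uv,z,p=None):
    p=p or manip.camera_params(cam);K=np.array([[p['fx'],0,p['cx']],[0,p['fy'],p['cy']],[0,0,1]])
    n=cv2.undistortPoints(np.array(uv,float).reshape(-1,1,2),K,np.array([p['k1'],0,0,0]))[:,0]
    P=np.array(p['pose']);d=np.c_[n[:,0],-n[:,1],-np.ones(len(n))]@P[:3,:3].T
    return P[:3,3]+d*((z-P[2,3])/d[:,2])[:,None]
def w2px(cam,X,p=None):
    p=p or manip.camera_params(cam);K=np.array([[p['fx'],0,p['cx']],[0,p['fy'],p['cy']],[0,0,1]])
    P=np.array(p['pose']);c=(np.array(X,float)-P[:3,3])@P[:3,:3];c=c*[1,-1,-1]
    return cv2.projectPoints(c.reshape(-1,1,3),np.zeros(3),np.zeros(3),K,np.array([p['k1'],0,0,0]))[0][:,0]
E
python3 - <<'E'
import cv2
i=cv2.imread("pics/top0.png")[115:275,280:410]
cv2.imwrite("pics/c1.png",cv2.resize(i,None,fx=3.7*1.2,fy=3.7,interpolation=2) if 0 else cv2.resize(i,(487,600),interpolation=cv2.INTER_CUBIC))
E
```

```text
(no output)
```

View pics/c1.png

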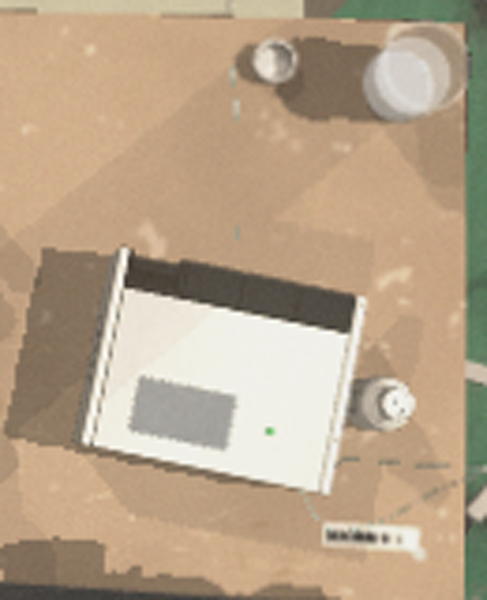

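The crop confirms the white store. Its outer rear corners are at crop (119,247) and (366,297), and its front corners at (83,443) and (328,494). The left-most segment may be notched, to be checked by feel.

```bash
python3 - <<'E'
from h import *
c=np.array([[119,247],[366,297],[328,494],[83,443]])/3.748+[280,115]-0.4
w=px2w("top",c,.085);print(w.round(4));L,R,fr,fl=w
print(np.linalg.norm(L-R),np.linalg.norm(L-fl),np.linalg.norm(R-fr))
m=np.array([[114,0],[114,0]])
obj=np.array([[0,114],[0,-114],[-180,-114],[-180,114]])/1000
H,_=cv2.estimateAffinePartial2D(obj,w[:,:2]);print(H.round(4));s=np.hypot(H[0,0],H[1,0]);y=np.arctan2(H[1,0],H[0,0]);print("scale",s,"yaw deg",np.degrees(y))
re=w[:,:2].mean(0)+.09*np.array([np.cos(y),np.sin(y)]);print("rear mid",re)
ex=np.array([np.cos(y),np.sin(y)]);ey=np.array([-ex[1],ex[0]])
for yy in(-.078,-.026,.026,.078,.1,-.1):print(yy,(re+.03*ex+yy*ey).round(3))
for n,u,z in(("dropR",(398,403),.1),("vial",(276,55),.05),("beaker",(410,75),.08)):print(n,px2w("top",[np.array(u)/3.748+[280,115]],z))
q=manip.sense();from scipy.spatial.transform import Rotation as Ro
print(Ro.from_quat(q['tool_rot']).as_matrix().round(3))
E
```

```text
[[ 0.5424 -0.2257  0.085 ]
 [ 0.5023 -0.4484  0.085 ]
 [ 0.326  -0.4158  0.085 ]
 [ 0.3674 -0.1964  0.085 ]]
0.2262585385548633 0.17743505397766388 0.17932023821408202Traceback (most recent call last):
  File "<stdin>", line 7, in <module>
cv2.error: OpenCV(4.12.0) /io/opencv/modules/calib3d/src/ptsetreg.cpp:1108: error: (-215:Assertion failed) count >= 0 && to.checkVector(2) == count in function 'estimateAffinePartial2D'
```

```bash
python3 - <<'E'
from h import *
w=np.array([[0.5424,-0.2257],[0.5023,-0.4484],[0.326,-0.4158],[0.3674,-0.1964]])
y=np.radians(-10.1)-0*1
v=(w[0]-w[1])/2+0;a1=np.arctan2(-v[0],v[1]);f=(w[0]-w[3])+(w[1]-w[2]);a2=np.arctan2(f[1],f[0]);print(np.degrees([a1,a2]))
y=(a1+a2)/2
ex=np.array([np.cos(y),np.sin(y)]);ey=np.array([-ex[1],ex[0]])
re=w.mean(0)+.09*ex;print("rear mid",re,ex)
for yy in(-.078,-.026,.026,.078,.1):print(yy,(re+.03*ex+yy*ey).round(3),np.hypot(*(re+.03*ex+yy*ey)))
for n,u,z in(("dropR",(398,403),.1),("vial",(276,55),.05),("beaker",(410,75),.08)):print(n,px2w("top",[np.array(u)/3.748+[280,115]],z))
q=manip.sense();from scipy.spatial.transform import Rotation as Ro
R=Ro.from_quat(q['tool_rot']).as_matrix();print(R.round(3),np.degrees(np.arctan2(R[1,0],R[0,0])))
# target: store y=.078, 35mm behind, in tool cm
t=np.r_[re+.04*ex+.078*ey,.23];print("tool shift cm",R.T@(t-q['tcp_pos'])*100)
E
```

```text
[-10.20746253  -9.99309246]
rear mid [ 0.52313021 -0.33735843] [ 0.98450233 -0.17537149]
-0.078 [ 0.539 -0.419] 0.6829433515884428
-0.026 [ 0.548 -0.368] 0.6603054334815532
0.026 [ 0.557 -0.317] 0.6410950861546738
0.078 [ 0.566 -0.266] 0.6256281271634734
0.1 [ 0.57  -0.244] 0.6202817745254796
dropR [[ 0.40659845 -0.47543609  0.1       ]]
vial [[ 0.72552637 -0.37412887  0.05      ]]
beaker [[ 0.70426887 -0.49123308  0.08      ]]
[[ 0.953  0.302 -0.   ]
 [ 0.302 -0.953  0.002]
 [ 0.    -0.002 -1.   ]] 17.576751567221095
tool shift cm [ 46.83391744 -19.52619166   0.09627931]
```

```bash
python3 -m crank '[[[5,-2,0],8],[[9,-4,0],16],[[14,-6,0],24],[[18.5,-7.8,0],27.7],[[23,-9.6,0],27.7],[[27.5,-11.5,0],27.7],[[32.2,-13.4,0],27.7],[[37,-15.4,0],27.7],[[41.5,-17.3,0],27.7],[[46,-19.2,0],27.7]]' 0 20
python3 -m crank '[[[0.8,0,0],0],[[0.8,0,0],0]]'
python3 - <<'E'
from h import *
from scipy.spatial.transform import Rotation as Ro
q=manip.sense();R=Ro.from_quat(q['tool_rot']).as_matrix()
print(q['t'],q['tcp_pos'],R.round(3),q['finger_gap'],q['force'],q['q'])
for n in("wrist",):
    p=manip.camera_params(n);i=manip.snapshot(n)[:,:,::-1].copy()
    y=np.radians(-10.1);ex=np.array([np.cos(y),np.sin(y)]);ey=np.array([-ex[1],ex[0]]);re=np.array([.5231,-.3374])
    pts=[np.r_[re+v*ey,.085] for v in(-.114,-.104,-.052,0,.052,.104,.114)]
    u=w2px(n,pts,p);print(u.round(0).tolist())
    cv2.imwrite("pics/w1.png",i)
E
```

```text
t: 1.1
tcp_pos: [0.5701, -0.2723, 0.2309]
tool_rot: [0.996, -0.088, -0.0, -0.0]
force: [0.4, -0.2, -0.8]
finger_gap: -0.002
t: 1.3
tcp_pos: [0.578, -0.2745, 0.2307]
tool_rot: [0.996, -0.087, -0.0, 0.0]
force: [0.4, 0.6, -0.0]
finger_gap: 0.0
1.3 [ 0.57803792 -0.2744997   0.23069518] [[ 0.985 -0.173 -0.   ]
 [-0.173 -0.985 -0.   ]
 [-0.     0.    -1.   ]] 0.00017906757652515117 [ 0.43334392  0.59755351 -0.02726807] [-6.17467351e-01  5.48713975e-01  1.39350564e+00 -5.23833892e-04
  1.19952397e+00  1.12693149e+00]
[[448.0, 216.0], [438.0, 216.0], [383.0, 216.0], [329.0, 216.0], [275.0, 215.0], [221.0, 215.0], [210.0, 215.0]]
```

View pics/w1.png

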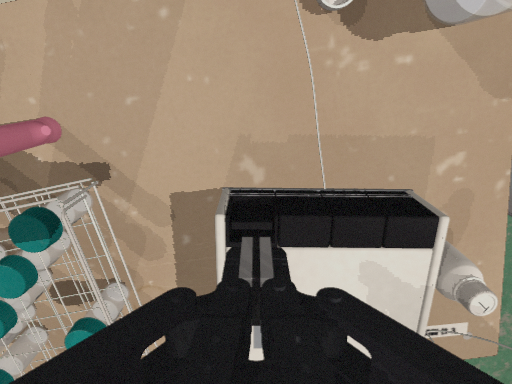

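Rear face visible at rows 190–213, top black band 213–245; predicted rim corners (210,215)/(448,216) roughly agree. The left segment (232–275) looks different, so I'll take a brightened crop.

```bash
python3 - <<'E'
import cv2,numpy as np
i=cv2.imread("pics/w1.png")[175:260,205:460]
i=(255*(i/255.)**.4).astype('uint8')
cv2.imwrite("pics/w1c.png",cv2.resize(i,None,fx=3,fy=3,interpolation=2))
E
```

```text
(no output)
```

View pics/w1c.png

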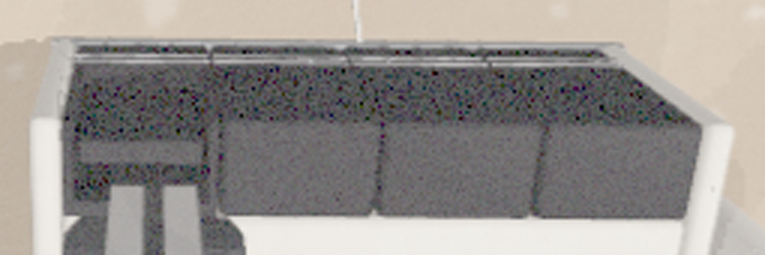

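Clear now. The left-most segment (store y=+78) is recessed, with the key's top strip at crop rows 142–165, x 80–205. The rim corners are at crop (31,118) and (733,125). I'll measure, then confirm by touch.

```bash
python3 - <<'E'
from h import *
from scipy.spatial.transform import Rotation as Ro
c=np.array([[31,118],[733,125],[218,122],[381,122],[546,122],[80,142],[205,142]])/3+[205,175]
w=px2w("wrist",c,.085);print(w.round(4))
d=w[0]-w[1];print(np.linalg.norm(d),np.degrees(np.arctan2(-d[0],d[1])))
m=(w[0]+w[1])/2;y=np.radians(-10.1);ex=np.array([np.cos(y),np.sin(y),0]);ey=np.array([-ex[1],ex[0],0]);print("mid",m)
for v in w:print((v-m)@ex,(v-m)@ey)
q=manip.sense();R=Ro.from_quat(q['tool_rot']).as_matrix()
for yy in(.026,.078):
  t=m+.035*ex+yy*ey;t[2]=.045;print(yy,R.T@(t-q['tcp_pos'])*100)
E
```

```text
[[ 0.5418 -0.231   0.085 ]
 [ 0.5002 -0.4514  0.085 ]
 [ 0.53   -0.2895  0.085 ]
 [ 0.5209 -0.3407  0.085 ]
 [ 0.5117 -0.3926  0.085 ]
 [ 0.5309 -0.2448  0.085 ]
 [ 0.5239 -0.2843  0.085 ]]
0.22427950015952694 -10.684735583215053
mid [ 0.52100994 -0.3412198   0.085     ]
0.001144429213935538 0.11213391025789701
-0.001144429213935538 -0.11213391025789701
-0.00020431171775507997 0.05249528696852912
-0.00017389138571694942 0.00045378927090578187
-0.0001421101963095035 -0.05223052809377098
-0.007200394608584818 0.09670470474343008
-0.007178255237739509 0.056520397035362616
0.026 [-0.80419751  4.85246631 18.56973912]
0.078 [-0.80009457 -0.34753197 18.56867491]
```

Vision is consistent: edge mid at (0.521,-0.341), groove at y≈+77. I'll lower the fingers behind the plain segment next to it (y=+26), touch the face, then slide towards +y.

```bash
python3 -m crank '[[[-0.5,4.85,4],0],[[-0.5,4.85,8.5],0],[[-0.5,4.85,13],0],[[-0.5,4.85,17],0],[[-0.5,4.85,18.5],0],[[-0.5,4.85,18.5],0]]'
python3 -m crank '[[[-0.8,0,0],0],[[-1.6,0,0],0],[[-1.9,0,0],0],[[-2.1,0,0],0]]'
```

```text
t: 1.95
tcp_pos: [0.5608, -0.3225, 0.044]
tool_rot: [0.996, -0.089, -0.002, -0.002]
force: [-0.5, 0.3, 0.2]
finger_gap: -0.004
t: 2.35
tcp_pos: [0.5429, -0.319, 0.0481]
tool_rot: [0.996, -0.088, 0.001, 0.001]
force: [-0.4, 0.2, -0.4]
finger_gap: -0.002
```

```bash
python3 -m crank '[[[-0.2,0,0],0],[[-0.4,0,0],0],[[-0.5,0,0],0],[[-0.5,0,0],0]]'
python3 -m crank '[[[-0.1,0,0],0],[[-0.1,0,0],0]]'
python3 -m crank '[[[-0.1,0,0],0],[[-0.1,0,0],0]]'
```

```text
t: 2.75
tcp_pos: [0.5393, -0.3182, 0.0469]
tool_rot: [0.996, -0.088, 0.002, 0.001]
force: [3.8, 1.4, 2.0]
finger_gap: 0.002
t: 2.95
tcp_pos: [0.5393, -0.3182, 0.0469]
tool_rot: [0.996, -0.088, 0.003, 0.001]
force: [6.3, 1.6, 1.1]
finger_gap: 0.001
t: 3.15
tcp_pos: [0.5394, -0.3183, 0.047]
tool_rot: [0.996, -0.089, 0.004, 0.001]
force: [8.1, 1.1, -0.3]
finger_gap: -0.002
```

Contact with the plain face at about 4–8 N. I'll ease off slightly and slide 52 mm towards +y, watching for the face to give way.

```bash
python3 -m crank '[[[0.1,0,0],0],[[0.1,-0.6,0],0],[[0.1,-1.2,0],0],[[0.1,-1.8,0],0],[[0.1,-2.4,0],0],[[0.1,-3,0],0]]'
python3 -m crank '[[[0,-0.6,0],0],[[0,-1.2,0],0],[[0,-1.7,0],0],[[0,-2.2,0],0],[[0,-2.2,0],0]]'
```

```text
t: 3.75
tcp_pos: [0.5445, -0.2904, 0.047]
tool_rot: [0.996, -0.088, 0.003, 0.002]
force: [5.3, -4.1, 0.5]
finger_gap: -0.002
t: 4.25
tcp_pos: [0.5449, -0.2649, 0.0457]
tool_rot: [0.996, -0.088, -0.001, -0.001]
force: [-0.0, -0.6, 0.2]
finger_gap: -0.001
```

The face gave way (force 0, tip 4 mm further in, store y≈79), so this is the groove. Now press.

```bash
python3 -m crank '[[[-0.2,0.15,0],0],[[-0.4,0.15,0],0],[[-0.6,0.15,0],0],[[-0.8,0.15,0],0],[[-1,0.15,0],0],[[-1.2,0.15,0],0],[[-1.2,0.15,0],0]]'
python3 -m crank '[[[-0.2,0,0],0],[[-0.4,0,0],0],[[-0.4,0,0],0]]'
python3 -m crank '[[[-0.2,0,0],0],[[-0.3,0,0],0],[[-0.3,0,0],0]]'
```

```text
t: 4.95
tcp_pos: [0.5333, -0.2659, 0.0464]
tool_rot: [0.996, -0.088, -0.001, 0.0]
force: [1.1, -1.4, -0.9]
finger_gap: -0.001
t: 5.25
tcp_pos: [0.5325, -0.266, 0.0466]
tool_rot: [0.996, -0.089, 0.003, 0.001]
force: [9.5, -0.1, -3.2]
finger_gap: -0.001
t: 5.55
tcp_pos: [0.5323, -0.2661, 0.0469]
tool_rot: [0.996, -0.089, 0.006, 0.002]
force: [14.3, 0.0, -7.3]
finger_gap: -0.002
```

Tip is 16.1 mm in from the flush contact and the stop is firm. A bit more push for certainty, then withdraw, lift and look.

```bash
python3 -m crank '[[[-0.3,0,0],0],[[-0.5,0,0],0],[[-0.5,0,0],0]]'
python3 -m crank '[[[1,0,0],0],[[2,0,0],0],[[3.5,0,0],0],[[5,0,0],0],[[6,0,0],0],[[6,0,-3],0],[[6,0,-8],0],[[6,0,-13],0],[[6,0,-18],0],[[6,0,-18],0]]'
python3 - <<'E'
from h import *
a=manip.snapshot("top")[:,:,::-1][115:275,280:410];w=manip.snapshot("wrist")[:,:,::-1][120:300,180:480]
b=cv2.imread("pics/top0.png")[115:275,280:410]
r=lambda i,s:cv2.resize(i,s,interpolation=2)
cv2.imwrite("pics/e1.png",np.hstack([r(b,(390,480)),r(a.copy(),(390,480))]))
w=(255*(w/255.)**.5).astype('uint8');cv2.imwrite("pics/e2.png",r(w,(750,450)))
E
```

```text
t: 5.85
tcp_pos: [0.5321, -0.2665, 0.0473]
tool_rot: [0.996, -0.09, 0.011, 0.003]
force: [25.2, 2.7, -12.1]
finger_gap: -0.001
t: 6.85
tcp_pos: [0.5843, -0.2767, 0.2347]
tool_rot: [0.996, -0.088, 0.006, 0.004]
force: [0.8, 0.3, 0.3]
finger_gap: 0.002
```

View pics/e1.png

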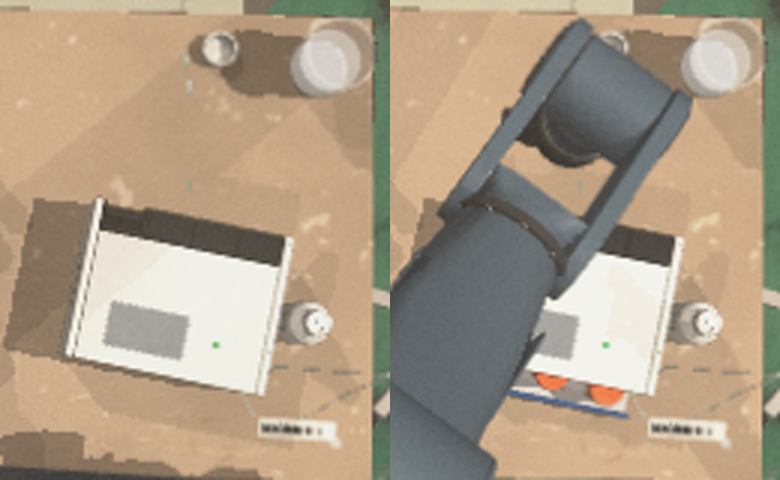

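View pics/e2.png

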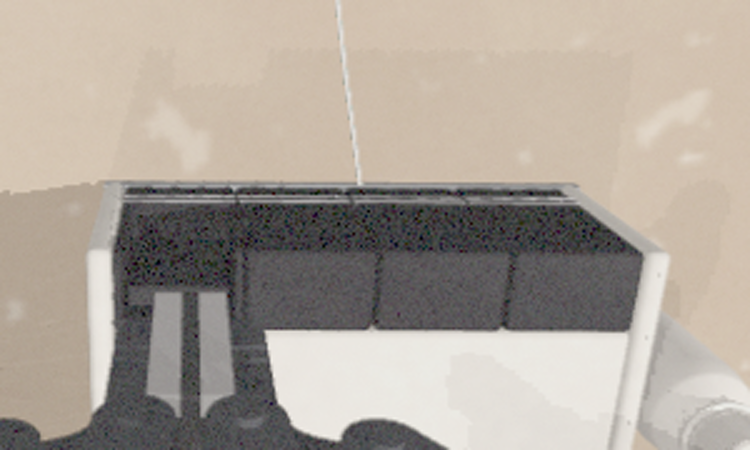

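The tray is out, with its blue front and orange caps visible at crop (560–620,385–415). In the wrist view the key strip now sits deeper, at row ~288 against the rim's 252. I'll put numbers on both.

```bash
python3 - <<'E'
from h import *
y=np.radians(-10.2);ex=np.array([np.cos(y),np.sin(y),0]);m=np.array([.521,-.3412,.085])
c=np.array([[130,288],[245,252],[380,254]])/2.5+[180,120]
print([((v-m)@ex).round(4) for v in px2w("wrist",c,.084)])
t=np.array([[238,416],[120,391],[180,404]])/3+[280,115]
for z in(.04,.055,.07):print(z,[((v-m)@ex+.18).round(4) for v in px2w("top",t,z)])
s=manip.sense();print(s['t'],s['force'],s['qd'].round(3))
E
```

```text
[np.float64(-0.0158), np.float64(-0.0006), np.float64(-0.0014)]
0.04 [np.float64(-0.0286), np.float64(-0.0268), np.float64(-0.028)]
0.055 [np.float64(-0.0282), np.float64(-0.0265), np.float64(-0.0277)]
0.07 [np.float64(-0.0279), np.float64(-0.0261), np.float64(-0.0273)]
6.95 [-0.16805286 -0.81851789 -0.09682732] [-0.002  0.05   0.053  0.002 -0.005  0.001]
```

```bash
python3 -m crank '[[[0,0,0],0],[[0,0,0],0],[[0,0,0],0]]'
python3 -c "
from station import manip
print(manip.sign_off())"
```

```text
t: 7.25
tcp_pos: [0.5802, -0.2737, 0.2243]
tool_rot: [0.996, -0.088, -0.002, -0.001]
force: [0.3, 0.4, 0.7]
finger_gap: 0.003
the job is handed in; nothing more can be done
None
```

The release key is pressed home, the jar tray is out at the front, and the job is handed in at about 7.3 s on the robot's clock. The hand was clear of the store and touching nothing.

- **Finding the groove:** I lowered the shut fingers behind the plain segment at y = +26 mm, touched its face, and slid towards +y. The face gave way at y ≈ +79 mm, so the groove is in the left-most segment, as the wrist picture had suggested.
- **Pressing the key:** I pressed until the tip was 16.1 mm in from the flush contact. It did not move noticeably from there as the force rose to 25 N, so it was against the firm stop. I then drew back and lifted.
- **Last checks:** The top picture shows the tray out with its jars. The wrist picture puts the key about 15–16 mm in, which fits fully home.
- **Disagreement:** The pictures put the tray front about 27–29 mm ahead of the store's front face, not 32 mm. I took that as the blue front sitting slightly recessed when shut, plus the coarse picture, and did not check it further.
- **Not checked:** I made no separate check of the loose items. The right-hand dropper, small beaker and vial near the store look unmoved in the final top view, where the arm hides part of the vial. The bottles, beaker and tall tube on the left were outside that view, but the arm did not go near them and there was no contact away from the edge.

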